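Load the handle bay, tall tub first

ROBOT

A 7-joint arm with a two-finger parallel gripper is mounted at the origin on the work surface. World frame = base frame: x ahead of the robot, y to its left, z up, the work surface at z = 0. Lengths are in m, angles in rad, forces in N, time in s.
With the tool pointing down it reaches from about 0.4 to 0.9 m from the base axis. Payload 5.5 kg.
Tool frame: the origin (TCP) lies midway between the tips of the shut fingers; the grasp point (between the pads) lies 19 mm behind it (manip.grip_depth is the distance from the TCP to the grasp point, in m); z points along the fingers, y is the line along which they close (so a half turn about z gives the same grasp; the last joint's range is limited). The gripper opens to 85 mm and grips with 20 to 120 N. Pads are 22 mm wide; open, the fingers measure 114 mm over their backs; the gripper's body (76 mm by 85 mm) begins 54 mm behind the grasp point. The pads swing forward as they close: fully open they stand 13 mm farther back than shut.
Start: joints at [1.58, 0.501, -0.427, 1.55, 0.221, 1.138, -0.21], TCP at [0.163, -0.629, 0.231] pointing down, gripper open.
Joint ranges: [-2.88, 2.88], [-0.31, 2.03], [-1.54, 1.56], [0.2, 2.42], [-1.41, 4.55], [0.19, 2.02], [-2.57, 2.57]. Speed limits (rad/s): [2.57, 2.57, 3.14, 3.14, 3.14, 3.14, 3.14].

INTERFACE

Orientations are given as a unit quaternion [w, x, y, z].
In Python, from rig import telemetry, eyes, manip gives the robot as it stands.
- The arm moves only by the shell command python3 -m pendant 'ROWS' [FORCE]. ROWS is JSON, a list that holds one entry, the list of rows, each a list of 7 numbers: the turn, a rotation vector about the world's x, y, z in units of 5 degrees (1.0 is 5 degrees), then the shift along the world's x, y, z in units of 25 mm (1.0 is 25 mm), then the finger opening in mm, from 0 to 85.4. In form: [[[ax, ay, az, x, y, z, fingers], ...]]. A call has exactly 8 rows; each row is the pose to reach, as a shift and turn from the pose commanded when the call began; what a row does not reach only later rows make up. A row lasts 1/12 s, in which the tool goes at most 41.7 mm and 7.16 degrees, less where a joint would pass 70% of its speed; a pose out of reach is approached as far as the arm can. A call with a gripper value outside its range is refused whole. The fingers move at their own pace and stop on an object; FORCE is the grip in N (left out, the last holds). Time passes only in rows, so rows that repeat a pose let the fingers close, or fill a call up. It gives the time, the measured TCP pose, the force, the opening and the grip force at its end, in the units of the state.
- telemetry.observe(): the state, without advancing time (a new reading comes with each control period).
- eyes.get_image(name): name is "scene" or "top" or "wrist"; returns a dict with "color" (400x640x3 uint8, red, green, blue), "depth" (400x640 float32, m along the optical axis (not along the pixel's ray), 0 where there is no reading), "intrinsics" (3x3 intrinsics, pixels), "T" (4x4, takes a point from camera to world coordinates); the wrist camera has in their place "mount" (4x4, takes a point from camera to tool coordinates, whose origin is the TCP and whose axes are the flange's). Camera axes: x right, y up, looking along -z (the intrinsics and any distortion apply to the point x, -y, -z); pixel columns grow to the right and rows downward; lengths in m; the calibration is good to about 2 mm. A picture is of the moment at which its call begins: read the wrist's pose just before it.
- manip.hand_in(): hands the job in; it is judged then, once.
The state is a dict: "t": time; "qpos": joint angles; "joint_vel": joint speeds; "joint_torque": joint torques, N m; "eef_pos": TCP position; "tool_rot": TCP orientation; "contact_force": force on the tool from outside, world axes, zero at the start; "wrist_torque": the same for the moment, N m; "opening": opening from 0.0 (shut) to 1.0 (fully open); "grip_force": force on a finger pad.
Only numpy, scipy, OpenCV 4.12 (cv2) and the standard library are available. Lean on these libraries where they do the work, as an engineer would, in place of code of your own. Each camera call takes 0.05 s, during which the arm holds its last target. There are 200 camera calls.

TASK

Load the wooden bay by sliding the two handle tubs along the bench, without lifting or toppling them: first push the tall green tub of white handles right to the back, then push the short wooden tub of black handles fully in after it, so that it stands at the front. Finally slide the steel bolt with the red knob all the way across the mouth to keep them in; leave the jar, the tape roll and the hammer where they are.

Things in the scene. Friction and masses are not known exactly. Their poses are not given: they have to be found in the camera images.
- bay: Bottomless three-sided wooden frame fixed on the bench, no sill. Origin: bench level, centre of the open mouth; +x points in to the back wall (roughly world +y, within 12 degrees), +y side is nearer the robot. Inside 88 wide (y -44 to 44), 158 deep (x 0 to 158). Walls 14 thick; sides 30 high, back 60 high. Bolt bar runs just outside the mouth (x -15 to -5). (mm)
- tall_tub: Round green tub packed with upright white handles, one rigid loose body. 72 diameter; tub 105 high, handles to 170. 0.4 to 0.65 kg. Origin: centre of underside, z up. Tippy: push it low, below 50. With its side against the bay's back wall its centre is at bay x = 122. (mm)
- short_tub: Round brown wooden tub packed with short black handles, one rigid loose body. 72 diameter; tub 45 high, handles to 62. 0.28 to 0.46 kg. Origin: centre of underside, z up. Touching a tall tub that is at the back wall, its centre is at bay x = 50. (mm)
- bolt (a joint): Steel slide bolt at the bay's mouth, in m: 0 to 0.012 at the start (drawn back to the bay's +y side), 0.095 fully shut (end stop, bar right across the mouth). Moves along the bay's -y as it grows; about 1.5 N friction, stays where left. Bar 10 mm thick, 100 mm long, 12 to 28 mm above the bench. A tub standing out of the mouth blocks it.
- bolt_knob (a point): Centre of the top of the bolt's upright round red knob: 16 mm diameter, top 42 mm above the bench, rising from the bar (whose top is at 28 mm). At bay x -10 mm, y +86 mm less the bolt's joint value.
- varnish_jar: Bystander: amber jar with black lid, 56 mm diameter, 75 mm high, beyond the bay. Origin at the centre of its underside.
- tape_roll: Bystander: cardboard-coloured tape roll lying flat, 84 mm diameter, 24 mm high. Origin at the centre of its underside.
- hammer: Bystander: hammer lying on the bench beside the bay, handle along its x axis.
There are look-alikes about, which are no part of the job. What is shaped like the short_tub but purple or yellow is not meant.

How it is judged:
On the way, in this order (a step that is already met when the one before it is completed fails the run):
1. the tall tub stands at the back of the bay while the short one is still outside and the bolt open (x of tall_tub in the frame of bay between 0.105 and 0.13 m and y of tall_tub in the frame of bay between -0.02 and 0.02 m and x of short_tub in the frame of bay below -0.02 m and value of joint bolt below 0.04 m), for 0.2 s.
2. the short tub stands in the bay in front of the tall one, bolt still open (x of tall_tub in the frame of bay above 0.105 m and x of short_tub in the frame of bay above 0.03 m and y of short_tub in the frame of bay between -0.02 and 0.02 m and value of joint bolt below 0.04 m), for 0.2 s.
3. the bolt is slid all the way across (value of joint bolt above 0.085 m), for 0.2 s.
At the end, for the whole second after the job is handed in: The tall tub stands upright on the bench at the back of the bay (its centre more than 105 mm in from the mouth), the short tub upright in front of it (centre 30 to 60 mm in), both within 20 mm of the bay's centre line and at rest, and the bolt is shut to at least 85 of its 95 mm (x of tall_tub in the frame of bay between 0.105 and 0.13 m and y of tall_tub in the frame of bay between -0.02 and 0.02 m and x of short_tub in the frame of bay between 0.03 and 0.06 m and y of short_tub in the frame of bay between -0.02 and 0.02 m and angle between each of tall_tub, short_tub's own z axis and vertical below 0.08 rad and height (world z) of each of tall_tub, short_tub below 0.006 m and value of joint bolt above 0.085 m and linear speed of each of tall_tub, short_tub below 0.02 m/s); the robot touches nothing.
It fails at once if a tub is tilted by more than about 20 degrees (angle between any of tall_tub, short_tub's own z axis and vertical above 0.35 rad).
It fails at once if a tub is lifted more than 20 mm off the bench (height (world z) of any of tall_tub, short_tub above 0.02 m).
It fails at once if a bystander (jar, tape roll, hammer) is moved by more than 30 mm (distance of any of varnish_jar, tape_roll, hammer from where it was at the start of the episode above 0.03 m).
It also fails if it takes over 72 s, if anything falls off the work surface, if the arm or the gripper's body presses on something with over 40 N, if the wrist force passes 120 N, or if a joint passes its speed limit or range.

## Working session

There is one attempt and no reset: what is moved stays moved. The work goes in short steps, Python scripts to look and compute and a shell command to move; the robot and the scene stay as the last step left them, time stands still between calls to the robot, and variables do not carry over. Pictures are saved under pics/ and viewed, at most 10 in all, crops included, and the job is handed in when it is done.

```bash
mkdir -p pics
python3 - <<'E'
from rig import telemetry, eyes, manip
import cv2,numpy as np
for n in("scene","top"):
    im=eyes.get_image(n); np.savez(f"{n}.npz",**im)
    cv2.imwrite(f"pics/{n}0.png",im["color"][:,:,::-1])
    print(n,im["intrinsics"],im["T"])
s=telemetry.observe();print(s["t"],s["eef_pos"],s["tool_rot"],s["opening"])
E
```

```text
scene [[490.45819966   0.         315.91635305]
 [  0.         490.45819966 204.77443809]
 [  0.           0.           1.        ]] [[-0.53853611 -0.67621323  0.5027072   1.40438011]
 [ 0.8425983  -0.4340572   0.31878277  0.50551644]
 [ 0.00263856  0.59525626  0.80353159  1.45957835]
 [ 0.          0.          0.          1.        ]]
top [[498.14767966   0.         313.25007529]
 [  0.         498.14767966 195.9972522 ]
 [  0.           0.           1.        ]] [[ 0.00908768  0.99859944 -0.05212068  0.48267682]
 [-0.99979508  0.01001672  0.01759138 -0.04525169]
 [ 0.01808882  0.05195013  0.99848584  1.62927227]
 [ 0.          0.          0.          1.        ]]
0.1 [ 0.16302068 -0.62857684  0.23037419] [-8.75366852e-04  9.91953871e-01  1.26596770e-01 -9.34707191e-05] 1.0020645249461637
```

View pics/top0.png

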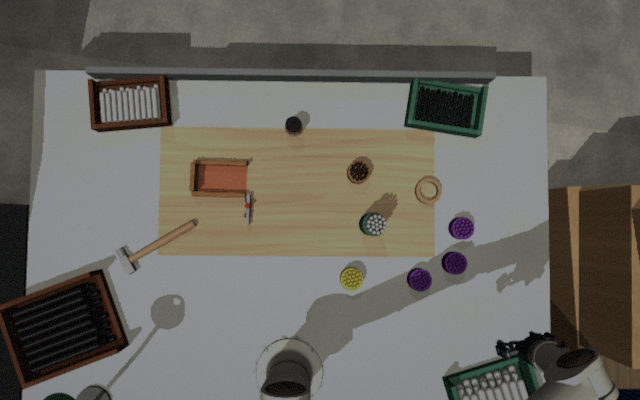

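View pics/scene0.png

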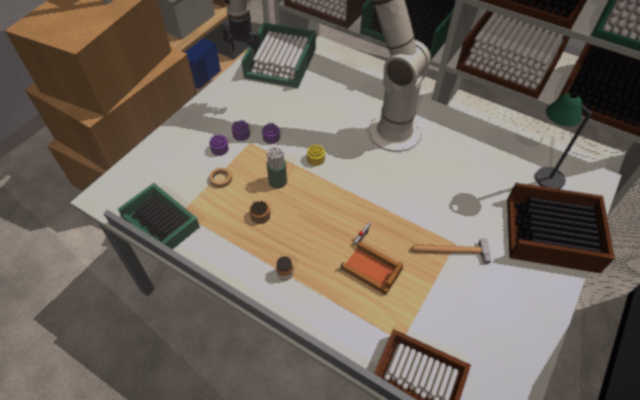

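The top view shows:
- The bay is at about (220,178), with its mouth at column 247 facing right and the red knob at about (248,205).
- The tall green tub with white handles is at (373,224), and the brown tub with black handles is at (358,171).
- The look-alikes are purple at (461,228), (455,263) and (419,280), and yellow at (352,279). The brown one at (358,171) is the only one that fits the short tub.
- The jar is at (293,125), the tape at (429,189) and the hammer at (155,245).

Next I'll measure, and confirm with a crop.

```bash
cat > h.py <<'E'
import numpy as np,cv2
def cloud(d):
    K=d["intrinsics"];z=d["depth"];v,u=np.mgrid[:400,:640]
    P=np.stack([(u-K[0,2])/K[0,0]*z,-(v-K[1,2])/K[1,1]*z,-z,np.ones_like(z)],-1)
    return (P@d["T"].T)[...,:3]
E
python3 - <<'E'
from h import *
d=dict(np.load("top.npz"));P=cloud(d);c=d["color"]
def box(u0,u1,v0,v1,zlo,zhi,name):
    Q=P[v0:v1,u0:u1].reshape(-1,3);Q=Q[(Q[:,2]>zlo)&(Q[:,2]<zhi)]
    (cx,cy),r=cv2.minEnclosingCircle(Q[:,:2].astype(np.float32))
    print(name,len(Q),"circ",cx,cy,r,"mean",Q.mean(0),"zmax",Q[:,2].max())
box(350,395,200,245,.14,.19,"tall handles");box(350,395,200,245,.09,.12,"tall rim")
box(340,378,150,190,.03,.08,"short");box(340,378,150,190,.05,.08,"short handles");box(278,308,110,140,.06,.09,"jar");box(410,448,170,208,.015,.04,"tape")
# bay walls top
for zlo,zhi,n in((.022,.04,"side"),(.05,.07,"back")):
    Q=P[150:205,180:252].reshape(-1,3);Q=Q[(Q[:,2]>zlo)&(Q[:,2]<zhi)]
    r=cv2.minAreaRect(Q[:,:2].astype(np.float32));print(n,len(Q),r,cv2.boxPoints(r).tolist())
hsv=cv2.cvtColor(c,cv2.COLOR_RGB2HSV)
m=((hsv[...,0]<8)|(hsv[...,0]>172))&(hsv[...,1]>150)&(hsv[...,2]>80)
m[:, :235]=0;m[:,262:]=0;m[:185]=0;m[:,:][230:]=0
v,u=np.nonzero(m);print("knob px",u.mean(),v.mean(),len(u),P[m].mean(0), P[m][:,2].max())
print("bench z",np.median(P[140:160,260:280,2]))
cr=np.hstack([cv2.resize(c[140:260,180:265],None,fx=4,fy=4),cv2.resize(c[140:260,325:440],None,fx=4,fy=4)])
cv2.imwrite("pics/crop1.png",cv2.resize(cr,None,fx=1,fy=1)[:,:800,::-1])
E
```

```text
tall handles 281 circ 0.4799467921257019 -0.2578260004520416 0.030031146481633186 mean [ 0.48007144 -0.25704832  0.16330025] zmax 0.1791992112446985
tall rim 137 circ 0.4797176122665405 -0.25749272108078003 0.036121517419815063 mean [ 0.47922818 -0.24466464  0.1057298 ] zmax 0.11852991554445214
short 406 circ 0.6471291780471802 -0.21726231276988983 0.03648940101265907 mean [ 0.6459575  -0.21606528  0.05173083] zmax 0.07207970857224977
short handles 209 circ 0.6451452970504761 -0.21605025231838226 0.03472563624382019 mean [ 0.64617383 -0.21643095  0.05835644] zmax 0.07207970857224977
jar 202 circ 0.7933599948883057 -0.007516912184655666 0.025332946330308914 mean [ 0.79185811 -0.00742078  0.07540934] zmax 0.0885330841151517
tape 279 circ 0.5897743701934814 -0.4471161961555481 0.04307391867041588 mean [ 0.59031192 -0.4467902   0.02436885] zmax 0.036520771120666984
side 550 ((0.6101195216178894, 0.2225254476070404), (0.14504480361938477, 0.1868911236524582), 0.2628542184829712) [[0.5371692180633545, 0.3156373202800751], [0.5380265712738037, 0.12874814867973328], [0.6830698251724243, 0.12941357493400574], [0.6822124719619751, 0.31630274653434753]]
back 141 ((0.6252408027648926, 0.3085876703262329), (0.01587676629424095, 0.0859818086028099), 89.70036315917969) [[0.5822089314460754, 0.3008742332458496], [0.6681895852088928, 0.30042457580566406], [0.6682726740837097, 0.3163011074066162], [0.5822920203208923, 0.31675076484680176]]
knob px 245.8235294117647 203.47058823529412 17 [0.5399105  0.14189343 0.03583249] 0.04826467138895496
bench z 0.0014887466903156232
```

View pics/crop1.png

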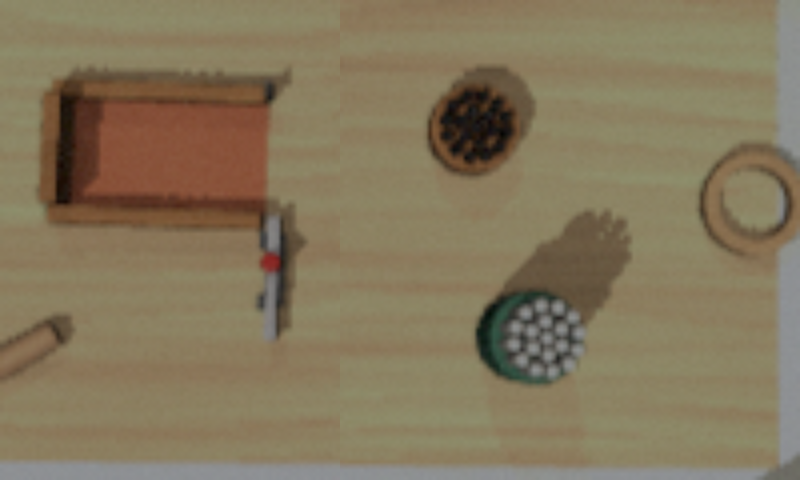

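The crop confirms the brown-rimmed tub with black handles at crop (475,128), the tall white-handled tub at (535,337), and the bolt drawn back with its knob at (270,263). Next I'll fit the bay axis and work out the approach turn.

```bash
cat >> h.py <<'E'
from scipy.spatial.transform import Rotation as R
def want(yaw,tilt):
    """tool y (finger line) along world x turned by yaw, tool z tilted by tilt towards the push direction (deg)"""
    R0=R.from_matrix(np.array([[0,1,0],[1,0,0],[0,0,-1.]]).T) # columns: x=(0,1,0),y=(1,0,0),z=(0,0,-1)
    return R.from_euler('z',yaw,degrees=True)*R.from_euler('x',tilt,degrees=True)*R0
def delta(s,pos,yaw,tilt):
    q=s["tool_rot"];Rc=R.from_quat([q[1],q[2],q[3],q[0]])
    rv=(want(yaw,tilt)*Rc.inv()).as_rotvec(degrees=True)/5
    print("turn",rv.round(2),"shift",((np.array(pos)-s["eef_pos"])/.025).round(2))
E
python3 - <<'E'
from h import *
from rig import telemetry
d=dict(np.load("top.npz"));P=cloud(d)
Q=P[150:205,180:256].reshape(-1,3)
W=Q[(Q[:,2]>.024)&(Q[:,2]<.036)&(Q[:,1]>.15)&(Q[:,1]<.28)]
for lo,hi in((.55,.60),(.645,.70)):
    w=W[(W[:,0]>lo)&(W[:,0]<hi)]
    ys=np.arange(.15,.28,.01);mid=[ (w[(w[:,1]>=y)&(w[:,1]<y+.01),0].min(),w[(w[:,1]>=y)&(w[:,1]<y+.01),0].max()) for y in ys]
    m=np.array(mid);print(len(w),np.polyfit(ys+.005,m.mean(1),1),m.mean(0))
    print(" y range min",Q[(Q[:,2]>.024)&(Q[:,2]<.036)&(Q[:,0]>lo+.01)&(Q[:,0]<hi)][:,1].min())
b=Q[(Q[:,2]>.05)&(Q[:,2]<.07)];print("back fit",np.polyfit(b[:,0],b[:,1],1),b.mean(0))
s=telemetry.observe()
delta(s,[.43,-.40,.2],-20,40);delta(s,[.46,-.315,.025],-20,40)
E
```

```text
Traceback (most recent call last):
ValueError: zero-size array to reduction operation minimum which has no identity
```

Run:
```python
from h import *
from rig import telemetry
d=dict(np.load("top.npz"));P=cloud(d)
Q=P[150:205,180:256].reshape(-1,3)
W=Q[(Q[:,2]>.02)&(Q[:,2]<.042)]
for lo,hi in((.555,.60),(.645,.70)):
    w=W[(W[:,0]>lo)&(W[:,0]<hi)&(W[:,1]>.15)&(W[:,1]<.28)]
    print(len(w),np.polyfit(w[:,1],w[:,0],1),w[:,0].mean(),w[:,1].mean(),w[:,0].min(),w[:,0].max())
    e=W[(W[:,0]>lo)&(W[:,0]<hi)];print(" ymin",np.sort(e[:,1])[:6])
b=Q[(Q[:,2]>.05)&(Q[:,2]<.07)];print("back fit",np.polyfit(b[:,0],b[:,1],1),b.mean(0),b.min(0),b.max(0))
k=P[185:215,238:256].reshape(-1,3);k=k[k[:,2]>.033];k=k[k[:,0]<.556];print("knob",len(k),k.mean(0),k.min(0),k.max(0))
s=telemetry.observe()
delta(s,[.43,-.40,.2],-20,40);delta(s,[.46,-.315,.025],-20,40)
```

```text
187 [0.02505098 0.56585105] 0.571247915108822 0.21543525527779797 0.5632748130121042 0.5793316749260654
 ymin [0.13241708 0.1327278  0.13305099 0.13314757 0.13345939 0.1335121 ]
184 [0.02046462 0.66855657] 0.672939535807625 0.2141726404982128 0.6647672878694466 0.6822256074390762
 ymin [0.13997345 0.14011633 0.14041714 0.14073857 0.14076825 0.14332199]
back fit [-0.01732222  0.31905553] [0.62462184 0.30823569 0.05988083] [0.58227288 0.30051377 0.05072101] [0.66820926 0.3164668  0.0685003 ]
knob 30 [0.52991488 0.1188714  0.19918177] [ 0.48267682 -0.04525169  0.03316365] [0.55430277 0.14691529 1.62927227]
turn [ 5.57 -6.16 10.62] shift [10.68  9.14 -1.21]
turn [ 5.57 -6.16 10.62] shift [11.88 12.54 -8.21]
```

```bash
python3 -m pendant '[[[0.6,-0.6,1.1,1.1,0.9,0,44],[1.2,-1.2,2.2,2.2,1.8,0,44],[1.7,-1.9,3.3,3.3,2.7,0,44],[2.3,-2.5,4.4,4.4,3.6,0,44],[2.9,-3.2,5.5,5.5,4.5,0,44],[3.5,-3.8,6.6,6.6,5.4,0,44],[4,-4.4,7.6,7.6,6.4,0,44],[4.6,-5.1,8.8,8.7,7.4,0,44]]]'
python3 - <<'E'
from h import *
from rig import telemetry
s=telemetry.observe()
print(s["qpos"].round(2) if hasattr(s["qpos"],"round") else s["qpos"]);delta(s,[.445,-.355,.025],-20,40)
E
```

```text
t: 0.77
eef_pos: [0.3808, -0.4437, 0.2313]
tool_rot: [-0.164, 0.831, 0.477, 0.236]
contact_force: [0.6, 0.1, -1.2]
opening: 0.514
grip_force: 0.0
[ 1.58  0.72 -0.77  1.49 -0.05  1.37  0.37]
turn [ 0.99 -1.05  1.87] shift [ 2.57  3.55 -8.25]
```

```bash
python3 -m pendant '[[[0.5,-0.5,1,1,1,-0.5,44],[1,-1.05,1.9,2,2,-1.5,44],[1,-1.05,1.9,2.5,3,-3,44],[1,-1.05,1.9,2.5,3.3,-4.5,44],[1,-1.05,1.9,2.5,3.3,-6,44],[1,-1.05,1.9,2.5,3.3,-7.3,44],[1,-1.05,1.9,2.5,3.3,-8.2,44],[1,-1.05,1.9,2.5,3.3,-8.2,44]]]'
python3 - <<'E'
from h import *
from rig import telemetry,eyes
s=telemetry.observe()
print(np.round(s["qpos"],2));delta(s,[.455,-.33,.025],-20,40)
im=eyes.get_image("scene");cv2.imwrite("pics/a.png",cv2.resize(im["color"][100:320,180:500],None,fx=2.4,fy=2.4)[:,:,::-1])
E
```

```text
t: 1.43
eef_pos: [0.4401, -0.359, 0.0206]
tool_rot: [-0.2, 0.77, 0.538, 0.278]
contact_force: [-0.2, 0.4, -0.6]
opening: 0.514
grip_force: 0.0
[ 1.45  1.04 -0.73  1.57  0.04  1.09  0.51]
turn [-0.06 -0.09 -0.01] shift [0.6  1.16 0.18]
```

View pics/a.png

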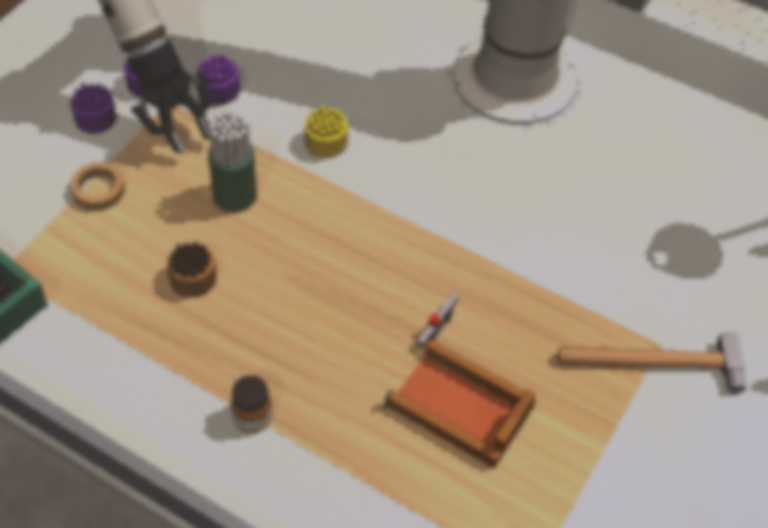

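The gripper stands behind the tall tub, which is at (232,170) in the picture, pointing low and towards it. Pushing now.

```bash
python3 -m pendant '[[[0,0,0,0.33,0.8,0.1,44],[0,0,0,0.66,1.6,0.1,44],[0,0,0,0.9,2.2,0.1,44],[0,0,0,1.07,2.6,0.1,44],[0,0,0,1.24,3,0.1,44],[0,0,0,1.4,3.4,0.1,44],[0,0,0,1.6,3.9,0.1,44],[0,0,0,1.82,4.4,0.1,44]]]'
cat >> h.py <<'E'
def look(zlo,zhi,r=.05):
    """tall/short tub centre near the guess using the top camera: largest cluster in height band within the box"""
    from rig import eyes
    im=eyes.get_image("top");return im,cloud(im)
def circ(P,x,y,zlo,zhi,rad=.06):
    Q=P.reshape(-1,3);Q=Q[(Q[:,2]>zlo)&(Q[:,2]<zhi)&(np.hypot(Q[:,0]-x,Q[:,1]-y)<rad)]
    if len(Q)<9: return None
    return len(Q),np.median(Q[:,:2],0).round(4),(Q[:,:2].min(0)/2+Q[:,:2].max(0)/2).round(4)
E
python3 - <<'E'
from h import *
from rig import telemetry,eyes
s=telemetry.observe();im,P=look(0,0)
print(s["eef_pos"],circ(P,s["eef_pos"][0]+.01,s["eef_pos"][1]+.03,.15,.175,.05))
cv2.imwrite("pics/b.png",cv2.resize(im["color"][120:280,300:460],None,fx=3,fy=3)[:,:,::-1])
E
```

```text
t: 2.15
eef_pos: [0.4888, -0.2549, 0.0296]
tool_rot: [-0.194, 0.771, 0.538, 0.278]
contact_force: [-1.2, -4.2, 1.2]
opening: 0.516
grip_force: 2.2
[ 0.48883211 -0.25491914  0.02956644] (236, array([ 0.5046, -0.2238]), array([ 0.5033, -0.2248]))
```

View pics/b.png

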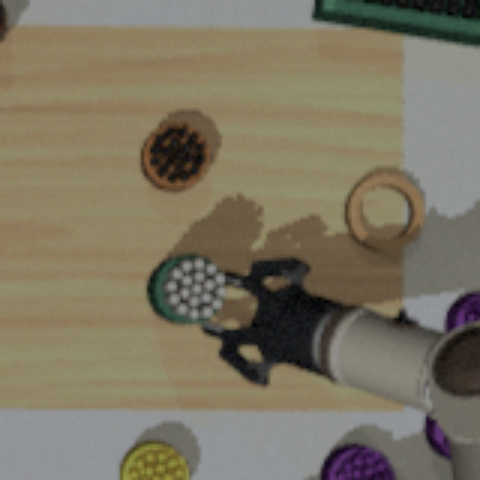

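The tub sits cradled between the two fingers at (193,290) and the short tub is untouched at (175,155). Carrying on.

```bash
python3 -m pendant '[[[0,0,0,0.24,0.6,0,44],[0,0,0,0.48,1.2,-0.1,44],[0,0,0,0.73,1.8,-0.1,44],[0,0,0,0.97,2.4,-0.1,44],[0,0,0,1.21,3,-0.1,44],[0,0,0,1.45,3.6,-0.1,44],[0,0,0,1.7,4.2,-0.1,44],[0,0,0,1.94,4.8,-0.1,44]]]';python3 -m pendant '[[[0,0,0,0.24,0.6,0,44],[0,0,0.3,0.48,1.2,0,44],[0,0,0.6,0.73,1.8,0,44],[0,0,0.9,0.97,2.4,0,44],[0,0,1.2,1.21,3,0,44],[0,0,1.5,1.45,3.5,0,44],[0,0,1.8,1.7,4,0,44],[0,0,2.1,1.9,4.4,0,44]]]'
python3 - <<'E'
from h import *
from rig import telemetry,eyes
s=telemetry.observe();im,P=look(0,0)
print(s["eef_pos"],circ(P,s["eef_pos"][0]+.01,s["eef_pos"][1]+.03,.15,.175,.05))
delta(s,[.62,.144,.028],-1.3,40)
E
```

```text
t: 2.87
eef_pos: [0.5387, -0.1347, 0.027]
tool_rot: [-0.194, 0.771, 0.538, 0.279]
contact_force: [-2.6, -5.0, 2.7]
opening: 0.514
grip_force: 4.2
t: 3.53
eef_pos: [0.5862, -0.0234, 0.0271]
tool_rot: [-0.219, 0.718, 0.608, 0.26]
contact_force: [-1.9, -5.4, 2.2]
opening: 0.516
grip_force: 4.0
[ 0.58620389 -0.02338729  0.02705894] (225, array([0.5942, 0.0068]), array([0.5951, 0.0081]))
turn [0.05 0.   1.65] shift [1.35 6.7  0.04]
```

```bash
python3 -m pendant '[[[0,0,0.2,0.2,0.5,0,44],[0,0,0.45,0.4,0.95,0,44],[0,0,0.7,0.6,1.4,0,44],[0,0,0.95,0.8,1.85,0,44],[0,0,1.2,1,2.3,0,44],[0,0,1.4,1.15,2.7,0,44],[0,0,1.6,1.3,3.05,0,44],[0,0,1.65,1.33,3.3,0,44]]]'
python3 - <<'E'
from h import *
from rig import telemetry,eyes
s=telemetry.observe();im,P=look(0,0)
print(s["eef_pos"],circ(P,s["eef_pos"][0]+.0,s["eef_pos"][1]+.03,.15,.175,.05))
delta(s,[.6225,.232,.028],-1.3,40)
cv2.imwrite("pics/c.png",cv2.resize(im["color"][120:260,170:330],None,fx=4,fy=4)[:,:,::-1])
E
```

```text
t: 4.25
eef_pos: [0.6194, 0.0605, 0.0267]
tool_rot: [-0.238, 0.672, 0.658, 0.244]
contact_force: [0.4, -4.4, 1.5]
opening: 0.517
grip_force: 3.4
[0.61938079 0.06054815 0.02670638] (240, array([0.6229, 0.0918]), array([0.6239, 0.0907]))
turn [ 0.03  0.   -0.01] shift [0.12 6.86 0.05]
```

View pics/c.png

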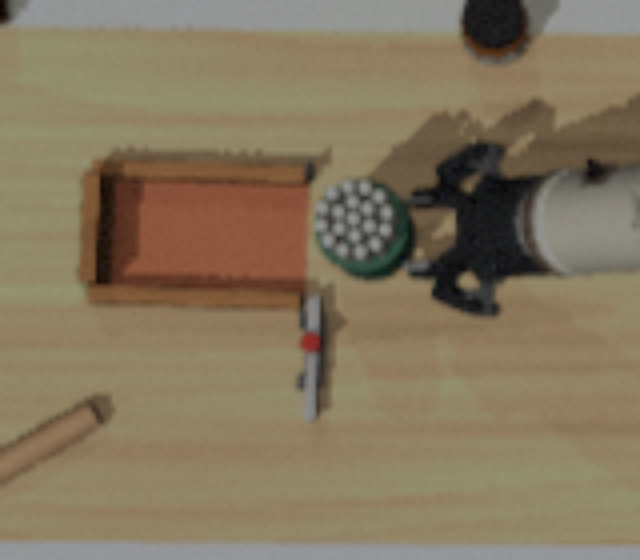

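The tub sits in front of the mouth at (358,225), clear of the bolt bar at (312,310). Pushing it in.

```bash
python3 -m pendant '[[[0,0,0,-0.03,0.4,0,44],[0,0,0,-0.03,0.8,0,44],[0,0,0,-0.03,1.3,0,44],[0,0,0,-0.02,1.8,0,44],[0,0,0,0,2.3,0,44],[0,0,0,0,2.8,0,44],[0,0,0,0.02,3.3,0,44],[0,0,0,0.02,3.8,0,44]]]';python3 -m pendant '[[[0,0,0,0.02,0.4,0,44],[0,0,0,0.02,0.8,0,44],[0,0,0,0.03,1.2,0,44],[0,0,0,0.03,1.6,0,44],[0,0,0,0.04,2,0,44],[0,0,0,0.05,2.3,0,44],[0,0,0,0.05,2.6,0,44],[0,0,0,0.05,2.85,0,44]]]'
python3 - <<'E'
from h import *
from rig import telemetry,eyes
s=telemetry.observe();im,P=look(0,0)
print(s["eef_pos"],circ(P,s["eef_pos"][0]+.0,s["eef_pos"][1]+.03,.15,.175,.05))
E
```

```text
t: 4.97
eef_pos: [0.6194, 0.1546, 0.0264]
tool_rot: [-0.238, 0.673, 0.657, 0.243]
contact_force: [0.1, -5.5, 3.1]
opening: 0.512
grip_force: 4.0
t: 5.63
eef_pos: [0.6201, 0.2269, 0.0263]
tool_rot: [-0.239, 0.672, 0.657, 0.243]
contact_force: [-0.2, -7.2, 3.3]
opening: 0.519
grip_force: 4.1
[0.62008311 0.22688789 0.02633063] (266, array([0.6237, 0.2566]), array([0.6244, 0.2575]))
```

```bash
python3 -m pendant '[[[0,0,0,0,0.08,0,44],[0,0,0,0,0.15,0,44],[0,0,0,0,0.2,0,44],[0,0,0,0,0.25,0,44],[0,0,0,0,0.3,0,44],[0,0,0,0,0.3,0,44],[0,0,0,0,0.3,0,44],[0,0,0,0,0.3,0,44]]]'
python3 - <<'E'
from h import *
from rig import telemetry,eyes
s=telemetry.observe();im,P=look(0,0)
print(s["eef_pos"],circ(P,s["eef_pos"][0]+.0,s["eef_pos"][1]+.03,.15,.175,.05))
E
```

```text
t: 6.35
eef_pos: [0.6201, 0.2336, 0.0262]
tool_rot: [-0.239, 0.673, 0.657, 0.243]
contact_force: [0.9, -4.0, 4.2]
opening: 0.518
grip_force: 3.4
[0.62007541 0.23359921 0.02620379] (266, array([0.6244, 0.263 ]), array([0.6242, 0.2639]))
```

```bash
python3 -m pendant '[[[0,0,0,0,0.06,0,44],[0,0,0,0,0.12,0,44],[0,0,0,0,0.18,0,44],[0,0,0,0,0.18,0,44],[0,0,0,0,0.18,0,44],[0,0,0,0,0.18,0,44],[0,0,0,0,0.18,0,44],[0,0,0,0,0.18,0,44]]]'
```

```text
t: 7.07
eef_pos: [0.6205, 0.2362, 0.0259]
tool_rot: [-0.238, 0.673, 0.657, 0.243]
contact_force: [-2.2, -11.0, 8.1]
opening: 0.512
grip_force: 6.4
```

```bash
python3 -m pendant '[[[0,0,0,0,-0.6,0,44],[0,0,0,0,-1.8,0,44],[0,0,0,0,-3.2,0,44],[0,0,0,0.1,-4.6,0.3,44],[0,0,0,0.3,-5.8,1.2,44],[0,0,0,0.5,-6.8,2.4,44],[0,0,0,0.7,-7.6,3.8,44],[0,0,0,0.9,-8.6,5,44]]]';python3 -m pendant '[[[0,0,0,0.1,-0.8,1.3,44],[0,0,0,0.2,-2.3,1.6,44],[0,0,0,0.3,-3.8,1.6,44],[0,0,0,0.4,-5.3,1.6,44],[0,0,0,0.4,-6.8,1.6,44],[0,0,0,0.4,-8.3,1.6,44],[0,0,0,0.4,-9.8,1.6,44],[0,0,0,0.4,-11,1.6,44]]]'
python3 - <<'E'
from h import *
from rig import telemetry,eyes
s=telemetry.observe();im,P=look(0,0)
print(s["eef_pos"],np.round(s["qpos"],2),circ(P,.623,.265,.15,.175,.05),circ(P,.646,-.216,.05,.075,.05))
delta(s,[.648,-.31,.026],4,40)
E
```

```text
t: 7.73
eef_pos: [0.6414, 0.0246, 0.1532]
tool_rot: [-0.24, 0.671, 0.657, 0.243]
contact_force: [0.9, 0.8, 1.5]
opening: 0.516
grip_force: 0.0
t: 8.4
eef_pos: [0.6513, -0.2537, 0.1904]
tool_rot: [-0.239, 0.673, 0.657, 0.243]
contact_force: [0.5, -0.3, -0.1]
opening: 0.511
grip_force: 0.0
[ 0.65134869 -0.25372695  0.19037695] [ 1.01  1.01 -0.83  1.14  0.03  1.47  0.35] (267, array([0.6235, 0.2656]), array([0.624 , 0.2664])) (205, array([ 0.6467, -0.2175]), array([ 0.6481, -0.215 ]))
turn [ 0.02 -0.03  1.06] shift [-0.13 -2.25 -6.58]
```

```bash
python3 -m pendant '[[[0,0,0.5,-0.05,-1.3,0,44],[0,0,1,-0.1,-2.6,-0.5,44],[0,0,1,-0.1,-2.7,-1.8,44],[0,0,1,-0.1,-2.7,-3.3,44],[0,0,1,-0.1,-2.7,-4.8,44],[0,0,1,-0.1,-2.7,-6,44],[0,0,1,-0.1,-2.7,-6.6,44],[0,0,1,-0.1,-2.7,-6.6,44]]]';python3 -m pendant '[[[0,0,0,0,0.5,0,44],[0,0,0,0,0.9,0,44],[0,0,0,0,1.3,0,44],[0,0,0,0,1.7,0,44],[0,0,0,0,2.1,0,44],[0,0,0,0,2.5,0,44],[0,0,0,-0.03,3,0,44],[0,0,0,-0.08,3.5,0,44]]]'
python3 - <<'E'
from h import *
from rig import telemetry,eyes
s=telemetry.observe();im,P=look(0,0)
print(s["eef_pos"],circ(P,s["eef_pos"][0],s["eef_pos"][1]+.03,.05,.07,.04))
cv2.imwrite("pics/d.png",cv2.resize(im["color"][110:250,290:450],None,fx=4,fy=4)[:,:,::-1])
E
```

```text
t: 9.12
eef_pos: [0.647, -0.3156, 0.021]
tool_rot: [-0.254, 0.642, 0.685, 0.232]
contact_force: [-0.8, 1.3, -0.7]
opening: 0.515
grip_force: 0.0
t: 9.78
eef_pos: [0.6482, -0.2318, 0.0272]
tool_rot: [-0.248, 0.643, 0.686, 0.232]
contact_force: [0.0, -3.1, 1.0]
opening: 0.517
grip_force: 1.4
[ 0.64818227 -0.23177559  0.02723953] (227, array([ 0.651 , -0.2011]), array([ 0.6508, -0.1989]))
```

View pics/d.png

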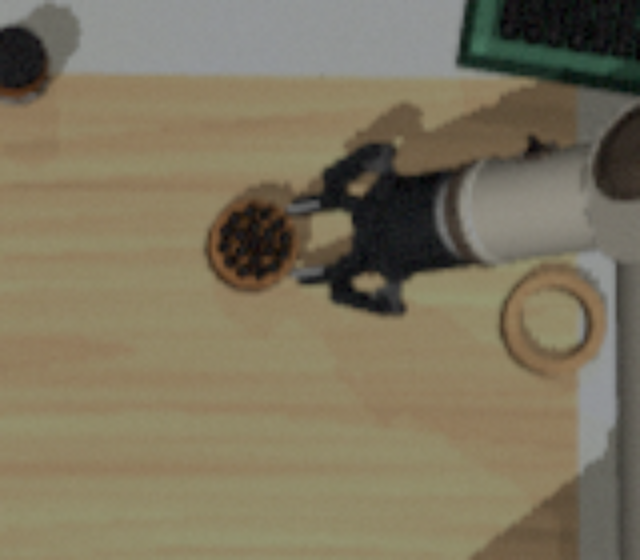

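The short tub at (253,243) is seated between the fingers and the tape roll at (553,320) is clear. Carrying on to the mouth.

```bash
python3 -m pendant '[[[0,0,0,-0.06,0.6,-0.1,44],[0,0,0,-0.12,1.2,-0.2,44],[0,0,0,-0.18,1.8,-0.2,44],[0,0,0,-0.24,2.4,-0.2,44],[0,0,0,-0.3,3,-0.2,44],[0,0,0,-0.36,3.6,-0.2,44],[0,0,0,-0.42,4.2,-0.2,44],[0,0,0,-0.48,4.8,-0.2,44]]]';python3 -m pendant '[[[0,0,0,-0.06,0.6,0,44],[0,0,-0.1,-0.12,1.2,0,44],[0,0,-0.2,-0.18,1.8,0,44],[0,0,-0.35,-0.24,2.4,0,44],[0,0,-0.5,-0.3,3,0,44],[0,0,-0.65,-0.36,3.6,0,44],[0,0,-0.8,-0.42,4.1,0,44],[0,0,-1,-0.48,4.6,0,44]]]'
python3 - <<'E'
from h import *
from rig import telemetry,eyes
s=telemetry.observe();im,P=look(0,0)
print(s["eef_pos"],circ(P,s["eef_pos"][0],s["eef_pos"][1]+.03,.05,.07,.04),circ(P,.623,.265,.15,.175,.05))
delta(s,[.619,.06,.025],-1.3,40)
E
```

```text
t: 10.5
eef_pos: [0.6369, -0.1123, 0.0224]
tool_rot: [-0.248, 0.644, 0.686, 0.233]
contact_force: [0.4, -3.3, 2.8]
opening: 0.51
grip_force: 2.9
t: 11.17
eef_pos: [0.6253, 0.0031, 0.0223]
tool_rot: [-0.237, 0.673, 0.657, 0.244]
contact_force: [1.0, -4.2, 3.8]
opening: 0.515
grip_force: 3.0
[0.62527486 0.00307983 0.02231965] (208, array([0.6291, 0.0356]), array([0.6288, 0.0345])) (263, array([0.6236, 0.265 ]), array([0.6241, 0.2661]))
turn [0.04 0.01 0.02] shift [-0.25  2.28  0.11]
```

```bash
python3 -m pendant '[[[0,0,0,-0.06,0.4,0,44],[0,0,0,-0.13,0.85,0,44],[0,0,0,-0.2,1.3,0,44],[0,0,0,-0.25,1.75,0,44],[0,0,0,-0.3,2.2,0,44],[0,0,0,-0.3,2.65,0,44],[0,0,0,-0.28,3.1,0,44],[0,0,0,-0.27,3.55,0,44]]]';python3 -m pendant '[[[0,0,0,0,0.4,0,44],[0,0,0,0,0.8,0,44],[0,0,0,0.02,1.2,0,44],[0,0,0,0.02,1.6,0,44],[0,0,0,0.03,1.9,0,44],[0,0,0,0.04,2.1,0,44],[0,0,0,0.04,2.25,0,44],[0,0,0,0.04,2.4,0,44]]]'
python3 - <<'E'
from h import *
from rig import telemetry,eyes
s=telemetry.observe();im,P=look(0,0)
print(s["eef_pos"],circ(P,s["eef_pos"][0],s["eef_pos"][1]+.03,.05,.07,.04),circ(P,.623,.265,.15,.175,.05))
E
```

```text
t: 11.88
eef_pos: [0.6169, 0.0939, 0.0213]
tool_rot: [-0.239, 0.672, 0.657, 0.243]
contact_force: [0.1, -4.6, 5.5]
opening: 0.511
grip_force: 2.9
t: 12.55
eef_pos: [0.6178, 0.153, 0.0211]
tool_rot: [-0.239, 0.672, 0.657, 0.243]
contact_force: [-0.2, -4.2, 3.9]
opening: 0.516
grip_force: 2.9
[0.61781804 0.15298435 0.02110061] (215, array([0.6217, 0.1834]), array([0.6212, 0.1816])) (266, array([0.6234, 0.2653]), array([0.6248, 0.2665]))
```

```bash
python3 -m pendant '[[[0,0,0,0,0.1,0,44],[0,0,0,0,0.2,0,44],[0,0,0,0,0.3,0,44],[0,0,0,0,0.37,0,44],[0,0,0,0,0.44,0,44],[0,0,0,0,0.48,0,44],[0,0,0,0,0.48,0,44],[0,0,0,0,0.48,0,44]]]'
python3 - <<'E'
from h import *
from rig import telemetry,eyes
s=telemetry.observe();im,P=look(0,0)
print(s["eef_pos"],circ(P,s["eef_pos"][0],s["eef_pos"][1]+.03,.05,.07,.04),circ(P,.623,.265,.15,.175,.05))
E
```

```text
t: 13.27
eef_pos: [0.6182, 0.1638, 0.0211]
tool_rot: [-0.239, 0.672, 0.657, 0.243]
contact_force: [-0.9, -6.3, 4.8]
opening: 0.511
grip_force: 3.9
[0.61823571 0.16377607 0.02111302] (220, array([0.6216, 0.1939]), array([0.6195, 0.1963])) (263, array([0.6237, 0.2656]), array([0.6252, 0.2664]))
```

```bash
python3 -m pendant '[[[0,0,0,0,-0.6,0,44],[0,0,0,0,-1.8,0,44],[0,0,0,0,-3.2,0.2,44],[-1,0,0,0,-4,1.5,44],[-2.2,0,0,-0.5,-4,2.8,44],[-3.5,0,0,-1.2,-4,4,44],[-4.8,0,0,-2,-4,5,36],[-6,0,0,-2.6,-4,5.5,30]]]'
python3 - <<'E'
from h import *
from rig import telemetry,eyes
s=telemetry.observe();im,P=look(0,0);c=im["color"].astype(int)
m=(c[...,0]>1.9*c[...,1])&(c[...,0]>1.9*c[...,2])&(c[...,0]>90);m[:,:238]=0;m[:,262:]=0;m[:190]=0;m[220:]=0
v,u=np.nonzero(m);print(u.mean(),v.mean(),len(u))
K=im["intrinsics"];r=np.array([(u.mean()-K[0,2])/K[0,0],-(v.mean()-K[1,2])/K[1,1],-1])
T=im["T"];d=T[:3,:3]@r;o=T[:3,3];print("knob",o+d*(.038-o[2])/d[2])
print(s["eef_pos"],circ(P,.6205,.193,.05,.07,.04),circ(P,.623,.265,.15,.175,.05))
delta(s,[.538,.133,.08],-1.3,0)
cv2.imwrite("pics/e.png",cv2.resize(im["color"][130:250,180:320],None,fx=5,fy=5)[:,:,::-1])
E
```

```text
t: 13.98
eef_pos: [0.5532, 0.0656, 0.1625]
tool_rot: [-0.054, 0.711, 0.698, 0.065]
contact_force: [-0.3, 1.4, -0.7]
opening: 0.356
grip_force: 0.0
247.3125 205.125 16
knob [0.5344893  0.13671661 0.038     ]
[0.55319714 0.06556142 0.16249937] (210, array([0.6228, 0.1937]), array([0.6226, 0.1961])) (259, array([0.6237, 0.2658]), array([0.6252, 0.2658]))
turn [-1.92  0.2  -0.05] shift [-0.61  2.7  -3.3 ]
```

View pics/e.png

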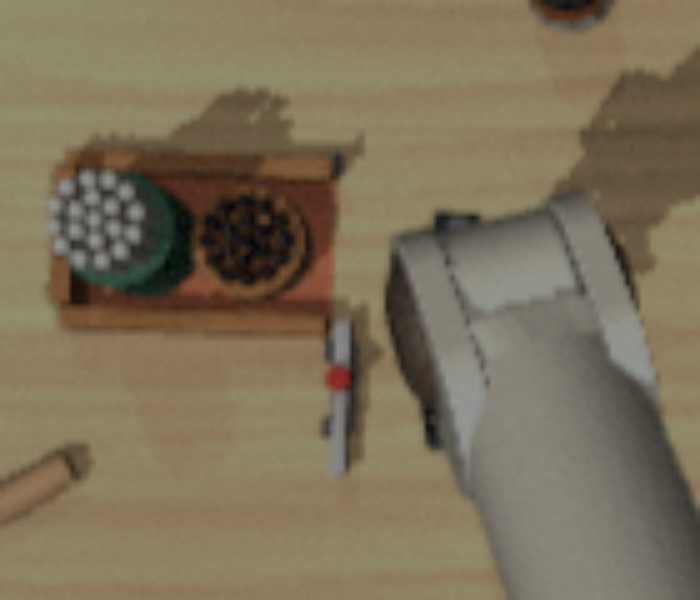

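Both tubs are in the bay: tall at (100,225), short at (255,240). The red knob is at (338,378), still drawn back. I'll come down over the knob with the fingers 32 mm apart.

```bash
python3 -m pendant '[[[-0.9,0,0,-0.3,1.2,-0.5,32],[-1.9,0.2,0,-0.73,2.4,-1.2,32],[-1.9,0.2,0,-0.73,2.8,-2.4,32],[-1.9,0.2,0,-0.73,2.8,-3.4,32],[-1.9,0.2,0,-0.73,2.8,-4.2,32],[-1.9,0.2,0,-0.73,2.8,-4.8,32],[-1.9,0.2,0,-0.73,2.8,-5.1,32],[-1.9,0.2,0,-0.73,2.8,-5.1,32]]]' 20
python3 - <<'E'
from h import *
from rig import telemetry,eyes
s=telemetry.observe();print(s["eef_pos"])
im=eyes.get_image("wrist");cv2.imwrite("pics/f.png",im["color"][:,:,::-1])
E
```

```text
t: 14.7
eef_pos: [0.5327, 0.1347, 0.0291]
tool_rot: [-0.006, 0.714, 0.701, -0.001]
contact_force: [0.5, 0.7, 0.1]
opening: 0.368
grip_force: 0.0
[0.53273729 0.13466024 0.02914365]
```

View pics/f.png

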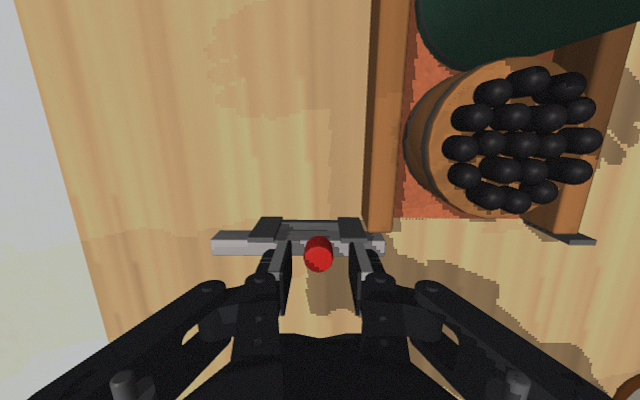

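The knob at (318,253) stands between the fingers, over the bar. Closing loosely and sliding across.

```bash
python3 -m pendant '[[[0,0,0,0,-0.05,0.2,20],[0,0,0,0,-0.08,0.2,20],[0,0,0,0.2,-0.08,0.2,20],[0,0,0,0.5,-0.09,0.2,20],[0,0,0,0.8,-0.1,0.2,20],[0,0,0,1.1,-0.1,0.2,20],[0,0,0,1.4,-0.1,0.2,20],[0,0,0,1.7,-0.11,0.2,20]]]' 20; python3 -m pendant '[[[0,0,0,0.3,0,0,20],[0,0,0,0.6,-0.01,0,20],[0,0,0,0.9,-0.02,0,20],[0,0,0,1.2,-0.03,0,20],[0,0,0,1.5,-0.03,0,20],[0,0,0,1.8,-0.04,0,20],[0,0,0,2,-0.04,0,20],[0,0,0,2.15,-0.05,0,20]]]'
python3 - <<'E'
from h import *
from rig import telemetry,eyes
s=telemetry.observe();print(s["eef_pos"]);im=eyes.get_image("wrist");c=im["color"].astype(int)
m=(c[...,0]>2.2*c[...,1])&(c[...,0]>2.2*c[...,2])&(c[...,0]>90);m[:200]=0
v,u=np.nonzero(m);print(u.mean(),v.mean(),len(u))
E
```

```text
t: 15.42
eef_pos: [0.5782, 0.1318, 0.0363]
tool_rot: [-0.004, 0.714, 0.7, 0.001]
contact_force: [-2.1, 0.3, 1.9]
opening: 0.232
grip_force: 1.1
t: 16.08
eef_pos: [0.6286, 0.1308, 0.0358]
tool_rot: [-0.006, 0.714, 0.7, -0.002]
contact_force: [-15.7, -1.5, 11.9]
opening: 0.234
grip_force: 7.8
[0.62861682 0.13080511 0.03579984]
314.17596566523605 246.5307582260372 699
```

```bash
python3 -m pendant '[[[0,0,0,-0.15,0,0,24],[0,0,0,-0.2,0,0,26],[0,0,0,-0.2,0,0.5,28],[0,0,0,-0.2,0,1.5,28],[0,0,0,-0.2,-0.8,3,28],[0,0,0,-0.2,-2,4.5,28],[0,0,0,-0.4,-3.5,5.5,28],[0,0,0,-0.6,-5,6,28]]]'
python3 - <<'E'
from h import *
from rig import telemetry,eyes
s=telemetry.observe();im,P=look(0,0);c=im["color"].astype(int)
m=(c[...,0]>1.9*c[...,1])&(c[...,0]>1.9*c[...,2])&(c[...,0]>90);m[:,:245]=0;m[:,262:]=0;m[:150]=0;m[220:]=0
v,u=np.nonzero(m);print(u.mean(),v.mean(),len(u))
K=im["intrinsics"];r=np.array([(u.mean()-K[0,2])/K[0,0],-(v.mean()-K[1,2])/K[1,1],-1])
T=im["T"];d=T[:3,:3]@r;o=T[:3,3];print("knob",o+d*(.038-o[2])/d[2])
print(s["t"],s["eef_pos"],s["contact_force"],circ(P,.6205,.193,.05,.07,.04),circ(P,.623,.265,.15,.175,.05))
cv2.imwrite("pics/g.png",cv2.resize(im["color"][130:250,180:320],None,fx=5,fy=5)[:,:,::-1])
E
```

```text
t: 16.8
eef_pos: [0.6195, 0.015, 0.1884]
tool_rot: [-0.002, 0.712, 0.702, 0.004]
contact_force: [1.5, 0.0, -0.6]
opening: 0.333
grip_force: 0.0
247.6818181818182 175.6818181818182 22
knob [0.62869869 0.1370408  0.038     ]
16.8 [0.61951905 0.01501217 0.18835353] [ 1.52628962  0.03723513 -0.60108374] (223, array([0.622 , 0.1934]), array([0.6211, 0.1955])) (263, array([0.6235, 0.265 ]), array([0.6241, 0.2662]))
```

View pics/g.png

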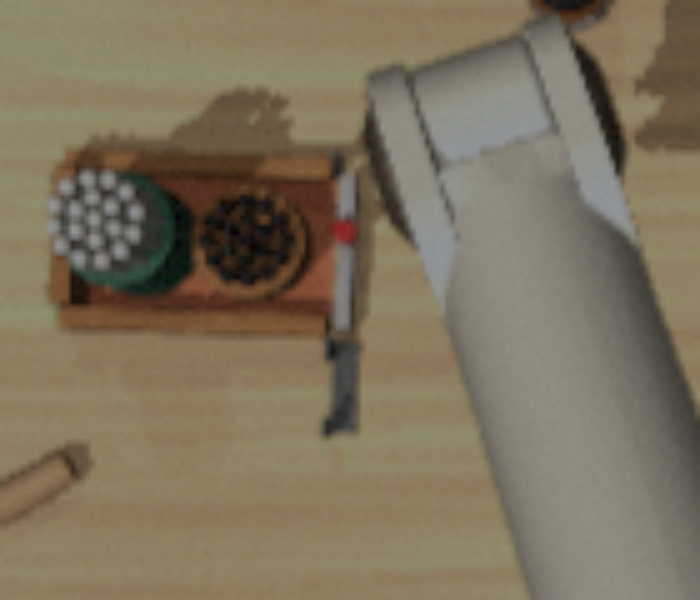

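The bolt bar now spans the whole mouth, with the knob at (345,230), about 94 mm from where it started. Both tubs are upright in the bay and the arm is clear.

```bash
python3 -c "
from rig import manip
print(manip.hand_in())"
```

```text
the job is handed in; nothing more can be done
None
```

I handed the job in at about 17 s of the 72 s allowed: the tall tub stands at the back of the bay, the short tub in front of it, and the bolt is across the mouth with its knob about 94 mm from its start; the hand-in returned no verdict.

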